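Hang a tube rack on a hand-cranked rack lift

ROBOT

A 6-joint arm with a two-finger parallel gripper is mounted at the origin on the work surface. World frame = base frame: x ahead of the robot, y to its left, z up, the work surface at z = 0. Lengths are in m, angles in degrees, forces in N, time in s.
With the tool pointing down it reaches from about 0.3 to 0.825 m from the base axis. Payload 5.4 kg.
Tool frame: the origin (TCP) lies at the very end of the fingers, on their centre line; the grasp point (between the pads) lies 19 mm behind it; z points along the fingers, y is the line along which they close (so a half turn about z gives the same grasp; the last joint's range is limited). The gripper opens to 92 mm and grips with 3 to 60 N. Pads are 20 mm wide; open, the fingers measure 128 mm over their backs; the gripper's body (75 mm by 189 mm) begins 69 mm behind the grasp point.
Start: joints at [58.207, 9.076, 91.501, -0, 79.423, -12.038], TCP at [0.194, 0.541, 0.215] pointing down, gripper open.
Joint ranges: [-166.64, 166.64], [-54.1, 131.32], [10.49, 154.53], [-73.88, 253.88], [9.74, 151.15], [-171.62, 171.62]. Speed limits (degrees/s): [147.25, 147.25, 180, 180, 180, 180].

INTERFACE

Orientations are given as [roll, pitch, yaw] about the fixed x, y, z axes, in that order (R = Rz(yaw) Ry(pitch) Rx(roll)).
In Python, from bench import bot gives the robot as it stands. The module is installed in compiled form; this text tells all that it offers.
- The arm moves only by the tool move_arm, never from a script. Its argument "increments" is a list of rows, each an object of numbers: "dx", "dy", "dz": the shift along the tool's x, y, z in mm; "wx", "wy", "wz": the turn, a rotation vector about the tool's x, y, z in degrees; "fingers": the finger opening in mm, from 0 to 91.9. A call has 1 to 12 rows; each row is the pose to reach, as a shift and turn from the pose commanded when the call began, along the tool's axes at that moment; what a row does not reach only later rows make up. A row lasts 1/10 s, in which the tool goes at most 50 mm and 8.59 degrees, less where a joint would pass 70% of its speed; a pose out of reach is approached as far as the arm can. A call with a gripper value outside its range is refused whole. The fingers move at their own pace and stop on an object; "grip_force" is the grip in N (left out, the last holds). Time passes only in rows, so rows that repeat a pose let the fingers close. It gives the time, the measured TCP pose, the force, the opening and the grip force at its end, in the units of the state.
- bot.state(): the state, without advancing time (a new reading comes with each control period).
- bot.get_image(name): name is "scene" or "side" or "wrist"; returns (picture, depth): 480x640x3 uint8, red, green, blue; 480x640 float32, m along the optical axis (not along the pixel's ray), 0 where there is no reading.
- bot.camera_model(name): a dict with "fx", "fy", "cx", "cy" (pixels), "R" (3x3) and "t" (3): a world point X has camera coordinates R X + t. Camera axes: x right, y down, z forward; pixel columns grow to the right and rows downward; lengths in m; the calibration is good to about 2 mm. A picture is of the moment at which its call begins: read the wrist's pose just before it. camera_model takes no time and is no camera call; for the wrist camera it gives the pose at the moment of the call.
- bot.hand_in(): hands the job in; it is judged then, once.
The state is a dict: "time_s": time; "joint_positions": joint angles; "joint_velocities": joint speeds; "joint_efforts": joint torques, N m; "ee_pos": TCP position; "tool_rot": TCP orientation; "wrist_force": force on the tool from outside, world axes, zero at the start; "ft_torque": the same for the moment, N m; "finger_gap": finger opening in m; "gripper_force": force on a finger pad.
Only numpy, scipy, OpenCV 4.12 (cv2) and the standard library are available. Lean on these libraries where they do the work, as an engineer would, in place of code of your own. Each camera call takes 0.05 s, during which the arm holds its last target. There are 200 camera calls.

TASK

Slide the tube rack with the carrying handle along its lane until it is fully home against the end stops, so that the lift's hook reaches under its handle. Then turn the lift's hand crank clockwise (about two full turns or more) until the rack hangs by its handle on the hook, level and clearly above the lane's side rails; let the hook, not the gripper, lift it. Leave the other things on the bench where they are and do not tip the rack over.

Things in the scene. Friction and masses are not known exactly. Their poses are not given: they have to be found in the camera images.
- station: Fixed loading lane with rack lift. Origin: on the bench top (z = 0), on the lane's centre line, straight below the hook's seat. The lane runs along its y axis; the rack slides towards -y. Floor plate 6 mm thick between grey side rails (inner faces x = +-50 mm, outer +-59 mm, tops 24 mm above the bench), from y = -80 to the open end at y = +280 mm.
- lane_stop (a point): Middle of the line joining the faces of the two black end stops, on the lane floor at station x = 0, y = -75 mm. The stops are 22 mm wide, 45 mm tall, at x = +-36 mm. Behind them, at station x = 0, y = -140 mm, stands the aluminium mast (36 x 36 mm, 284 mm tall) that carries the hook.
- rack: Black tube rack with capped empty tubes and a steel handle, loose, about 0.45 kg. Origin: centre of its underside; z up, y along the lane. Block 90 (x) x 150 (y) x 62 mm tall, tube caps up to 95 mm. Handle: hoop of 10 mm bar in the plane y = 0, legs at x = +-43 mm, straight top bar along x. Home at the stops its origin is at station x = 0, y = 0; it starts 60 to 120 mm short.
- rack_bar (a point): Middle of the axis of the handle's top bar, 169 mm above the rack's underside (bar 10 mm thick).
- hook: The lift's hook with its carriage, riding on the mast: steel strap 26 mm wide, 6 mm thick, reaching from the mast along station +y to an upturned tip at y = +24 mm. Axes as the station's; for its position use point hook_seat.
- hook_seat (a point): Middle of the top face of the hook's seat, where the bar is to lie: 131 mm above the bench at crank 0, 30 mm more for each turn. The tip stands 17 mm above the seat. The standing rack's bar has its underside 170 mm above the bench, so the seat meets it at about crank 8.2 rad; beyond that the rack rises with the hook.
- crank (a joint): Crank angle in rad from its lowest position: grows clockwise seen from above, raising the hook 30 mm a turn (6.28 rad). Starts between 0 and 2.6; hard stops at 0 and 18.85. The hung rack's underside is level with the rail tops at about 11.9 rad. Takes about 2 N at the knob, stays where left.
- crank_hub (a point): Point on the crank's vertical axis, on top of the arm's hub, 88 mm above the bench, at station x = -120, y = -260 mm, over a white gearbox 85 x 85 x 62 mm. Of the crank only the knob stands higher.
- knob_mid (a point): Grip point on the crank's upright black knob: on its axis, 117 mm above the bench, 40 mm from the crank's axis. Knob 24 mm thick, from 87 to 143 mm above the bench; it spins freely on its pin, so the gripper need not turn with the crank.
- tip_box: Bystander, loose, to be left alone: blue pipette-tip box, 85 x 125 x 58 mm. Origin: centre of its underside.
- beaker: Bystander, loose, to be left alone: clear beaker, 72 mm across, 90 mm tall. Origin: centre of its underside.
- trough: Bystander, loose, to be left alone: white open reagent trough, 80 x 130 x 45 mm. Origin: centre of its underside.
- jar: Bystander, loose, to be left alone: amber capped jar, 60 mm across, 95 mm tall. Origin: centre of its underside.
- low_rack: Bystander, loose, to be left alone: black tube block without a handle, 80 x 130 x 45 mm. Origin: centre of its underside.
- pipette: Bystander, loose, to be left alone: white hand pipette lying down, 220 mm long. Origin: centre of its underside.

How it is judged:
By the outcome, as a careful person would: the job done as asked, in the order asked, and still so for the second after the job is handed in, with the robot touching nothing.
It also fails if it takes over 72 s, if anything falls off the work surface, if the arm or the gripper's body presses on something with over 40 N, if the wrist force passes 120 N, or if a joint passes its speed limit or range.

## Working session

There is one attempt and no reset: what is moved stays moved. The work goes in short steps, Python scripts to look and compute and a tool call to move; the robot and the scene stay as the last step left them, time stands still between calls to the robot, and variables do not carry over. Pictures are saved under pics/ and viewed, at most 10 in all, crops included, and the job is handed in when it is done.

Besides the shell and the picture viewer there is one more tool, called by a JSON object that holds its "name" and its "arguments". move_arm: Moves the arm, as the interface text tells. Its arguments: {"type":"object","properties":{"increments":{"type":"array"},"grip_force":{"type":"number"}},"required":["increments"]}

```bash
mkdir -p pics; python3 - <<'E'
from bench import bot
import cv2,numpy as np
s=bot.state();print(s)
for n in("scene","side"):
    p,d=bot.get_image(n);m=bot.camera_model(n)
    np.savez(f"{n}0.npz",p=p,d=d,**m)
    cv2.imwrite(f"pics/{n}0.png",p[:,:,::-1])
    print(n,m)
E
```

```text
{'time_s': 0.0, 'joint_positions': array([ 5.82068456e+01,  9.11138577e+00,  9.15696908e+01,  5.41233586e-05,
        7.94229388e+01, -1.20388890e+01]), 'joint_velocities': array([-0.03501679, -0.05475495, -0.04020204,  0.0371098 ,  0.03717334,
       -0.0044083 ]), 'joint_efforts': array([ 1.89113394e-03, -3.85549808e+01, -3.22114563e+01,  7.04437564e-02,
        3.75360344e-02, -1.59503129e-04]), 'ee_pos': array([0.19404478, 0.54062344, 0.21365302]), 'tool_rot': array([-1.79898283e+02, -2.17470619e-02,  1.60245705e+02]), 'wrist_force': array([ 0.5015434 , -0.76721976, -0.17378472]), 'ft_torque': array([-0.02898805,  0.00210081, -0.07068528]), 'gripper_force': 0.0, 'finger_gap': 0.09132517480936926}
scene {'fx': 574.8026644663382, 'fy': 574.8026644663382, 'cx': 311.3678984104974, 'cy': 237.33523882302774, 'R': array([[-0.86107122,  0.50826546, -0.01491883],
       [ 0.38352512,  0.62992063, -0.67535804],
       [-0.33386349, -0.58725312, -0.7373391 ]]), 't': array([ 0.5037156 , -0.1103453 ,  1.26717248])}
side {'fx': 484.76049841909736, 'fy': 484.76049841909736, 'cx': 317.44380510564395, 'cy': 231.13886543329596, 'R': array([[ 0.76374135, -0.64528365, -0.01755477],
       [-0.49810759, -0.5718139 , -0.65185711],
       [ 0.41059467,  0.50659439, -0.7581386 ]]), 't': array([-0.44176888,  0.33704779,  0.86920968])}
```

View pics/scene0.png

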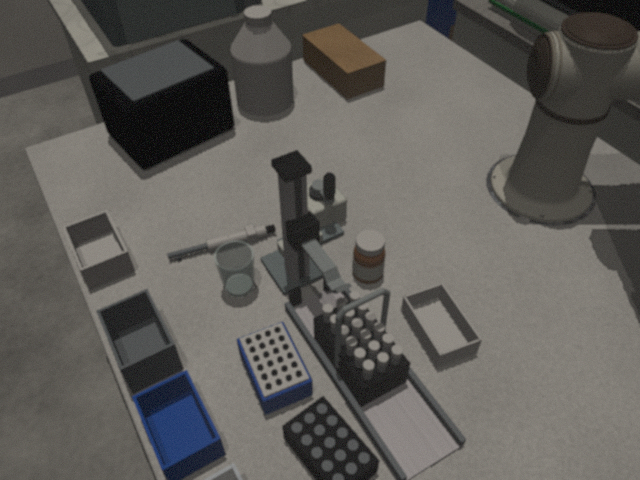

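View pics/side0.png

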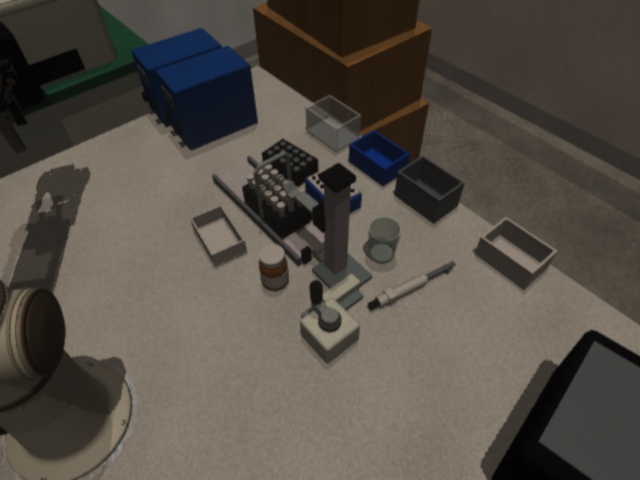

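The scene view shows the rack at about (360,345), with the open lane end at (430,460), the mast top at (291,165) and the crank behind the mast. The side view shows the crank hub at about (329,318), the knob at (316,293) and the mast top at (338,178). I'll zoom in to pick points.

```bash
python3 - <<'E'
import cv2,numpy as np
a=np.load("scene0.npz")["p"][:,:,::-1];b=np.load("side0.npz")["p"][:,:,::-1]
def c(p,x,y,w,h,W,H):
    q=cv2.resize(p[y:y+h,x:x+w],(W,H),interpolation=cv2.INTER_CUBIC)
    return cv2.convertScaleAbs(q,alpha=1.6)
A=c(a,250,140,225,340,397,600)
B=c(b,200,130,200,300,400,600)
cv2.imwrite("pics/crop1.png",np.hstack([A,B]))
E
```

```text
(no output)
```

View pics/crop1.png

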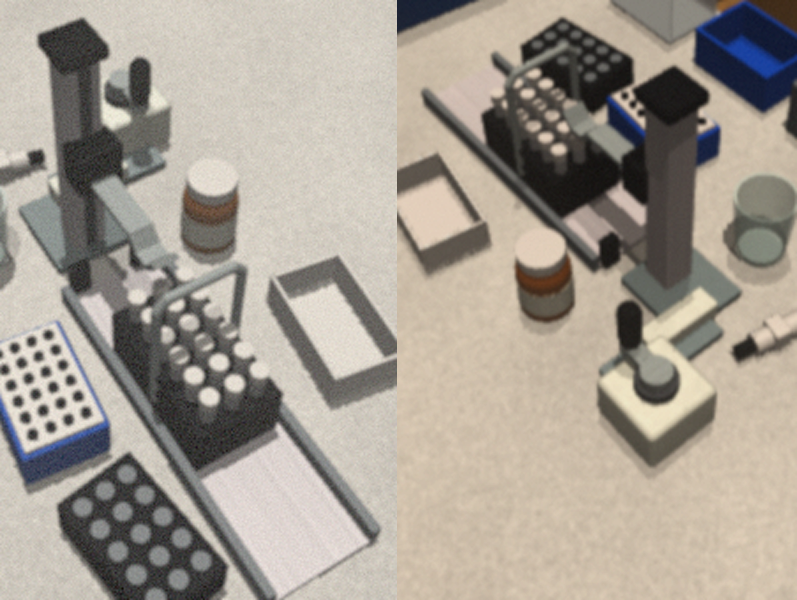

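The crop shows the rail ends, hub, knob, mast cap and handle bar clearly. I'll fit the station pose from these points in both views.

```bash
cat > h.py <<'E'
import numpy as np
from bench import bot
def proj(m,X):
    c=np.asarray(X)@m["R"].T+m["t"]; return np.c_[m["fx"]*c[:,0]/c[:,2]+m["cx"],m["fy"]*c[:,1]/c[:,2]+m["cy"]]
def ray(m,uv,z):
    R,t=np.asarray(m["R"]),np.asarray(m["t"]);d=R.T@[(uv[0]-m["cx"])/m["fx"],(uv[1]-m["cy"])/m["fy"],1];o=-R.T@t
    return o+d*(z-o[2])/d[2]
def tri(ms,uvs):
    A=[];b=[]
    for m,uv in zip(ms,uvs):
        R,t=np.asarray(m["R"]),np.asarray(m["t"]);d=R.T@[(uv[0]-m["cx"])/m["fx"],(uv[1]-m["cy"])/m["fy"],1];d/=np.linalg.norm(d)
        P=np.eye(3)-np.outer(d,d);A.append(P);b.append(P@(-R.T@t))
    return np.linalg.lstsq(np.vstack(A),np.hstack(b),rcond=None)[0]
def st2w(S,p):
    c,s=np.cos(S[2]),np.sin(S[2]);p=np.atleast_2d(p)
    return np.c_[S[0]+c*p[:,0]-s*p[:,1],S[1]+s*p[:,0]+c*p[:,1],p[:,2]]
E
python3 - <<'E'
from h import *
from scipy.optimize import least_squares
a=bot.camera_model("scene");b=bot.camera_model("side")
B=lambda x,y:((x-397)/2+200,y/2+130);A=lambda x,y:(x/1.764+250,y/1.764+140)
print("mastcap",tri([a,b],[A(73,44),B(672,94)]))
print("hub",ray(b,B(656,376),.088),"knobtop",ray(b,B(629,308),.143),ray(a,A(141,64),.143))
pts=[(b,B(656,376),(-.12,-.26,.088)),(a,A(119,88),(-.12,-.26,.088)),(b,B(428,93),(-.0545,.28,.024)),(b,B(497,58),(.0545,.28,.024)),(b,B(597,264),(-.0545,-.08,.024)),
(a,A(374,534),(-.0545,.28,.024)),(a,A(68,292),(.0545,-.08,.024))]
f=lambda S:np.ravel([proj(m,st2w(S,p))[0]-uv for m,uv,p in pts])
g=ray(b,B(656,376),.088)
best=min((least_squares(f,[.3,.5,y],x_scale=[.1,.1,1]) for y in np.arange(0,6.3,.7)),key=lambda r:r.cost)
print(best.x,np.degrees(best.x[2]),best.fun.reshape(-1,2).round(1)); S=best.x; np.save("S.npy",S)
print("origin,mast,hub",st2w(S,[(0,0,0),(0,-.14,.284),(-.12,-.26,.088)]))
# rack bar ends: left-top corner & right-top corner; axis z=.175
def tost(w): c,s=np.cos(S[2]),np.sin(S[2]);d=w[:2]-S[:2];return np.array([c*d[0]+s*d[1],-s*d[0]+c*d[1]])
for m,uv in[(a,A(163,301)),(a,A(234,270)),(b,B(518,72)),(b,B(566,48))]:
    w=ray(m,uv,.175);print("bar",w,tost(w))
k=ray(b,B(629,308),.143);h=st2w(S,(-.12,-.26,0))[0];print("knob st",tost(k),np.linalg.norm(k[:2]-h[:2]))
for i in range(1):
    k=ray(a,A(141,64),.143);print(tost(k),np.linalg.norm(k[:2]-h[:2]))
E
```

```text
mastcap [ 0.57976985 -0.06199686  0.27687991]
hub [ 0.45278571 -0.1855719   0.088     ] knobtop [ 0.45917252 -0.14098517  0.143     ] [ 0.4615214  -0.13587193  0.143     ]
[0.58309685 0.0783641  6.26665193] 359.0527071695099 [[ 0.3 -4. ]
 [ 1.9 -5.8]
 [-1.3 -3.3]
 [-0.8 -3.8]
 [-0.3 -4. ]
 [ 0.8 -2.2]
 [-2.5 -4.1]]
origin,mast,hub [[ 0.58309685  0.0783641   0.        ]
 [ 0.58078229 -0.06161677  0.284     ]
 [ 0.45881477 -0.17961645  0.088     ]]
bar [0.620724   0.15490684 0.175     ] [0.03635655 0.07715435]
bar [0.5519757  0.15914691 0.175     ] [-0.03245245  0.08025725]
bar [0.55212642 0.15362567 0.175     ] [-0.03221047  0.07473926]
bar [0.61498417 0.15071029 0.175     ] [0.03068689 0.07286349]
knob st [-0.12028098 -0.22136808] 0.03863294182518298
[-0.11801696 -0.21621671] 0.04382817645061446
```

```bash
python3 - <<'E'
from h import *
import cv2
for n in("scene","side"):
    f=np.load(n+"0.npz");p,d=f["p"],f["d"];R,t=f["R"],f["t"]
    v,u=np.mgrid[:480,:640]
    C=np.stack([(u-f["cx"])/f["fx"]*d,(v-f["cy"])/f["fy"]*d,d],-1)
    W=(C-t)@R
    ok=(d>0)
    box=ok&(W[...,0]>.35)&(W[...,0]<.8)&(W[...,1]>-.3)&(W[...,1]<.4)
    print(n,"bench z",np.percentile(W[...,2][box],[5,20,40]))
    cap=box&(W[...,2]>.24)&(W[...,1]<.1)
    z=W[...,2][cap];zt=np.percentile(z,80);print("cap ztop",zt,"ctr",np.median(W[cap&(W[...,2]>zt-.008)],0), "px",np.argwhere(cap&(W[...,2]>zt-.008)).mean(0)[::-1])
    bar=box&(abs(W[...,2]-.175)<.012)&(W[...,1]>.1);q=W[bar];print("bar",len(q),q.mean(0),q.min(0),q.max(0))
    kn=box&(W[...,2]>.1)&(W[...,2]<.155)&(W[...,1]<-.1)&(W[...,0]<.53);q=W[kn];print("knob",len(q),np.median(q,0),q.min(0),q.max(0))
    if len(q): print("knob px",np.argwhere(kn).mean(0)[::-1],np.argwhere(kn).min(0)[::-1])
    rail=box&(abs(W[...,2]-.024)<.004)&(W[...,1]>.25);q=W[rail];
    if len(q):print("rail",len(q),q[:,1].max())
    h=box&(abs(W[...,2]-.088)<.006)&(W[...,1]<-.1)&(W[...,0]<.53);q=W[h];print("hub",len(q),np.median(q,0))
    g=box&(abs(W[...,2]-.062)<.005)&(W[...,1]<-.1)&(W[...,0]<.53);q=W[g];print("gear",len(q),q.min(0),q.max(0))
E
```

```text
scene bench z [-0.00150619  0.00017925  0.00208619]
cap ztop 0.28465040069064357 ctr [ 0.58391022 -0.05560106  0.28399198] px [290.9123506  164.64940239]
bar 415 [0.58826512 0.157251   0.17690191] [0.53763453 0.14920639 0.16307095] [0.63171748 0.16198655 0.18351445]
knob 277 [ 0.4660087  -0.13176171  0.12835895] [ 0.45071094 -0.14799353  0.10013247] [ 0.47393361 -0.12431918  0.14649065]
knob px [329.01444043 184.10830325] [323 172]
rail 1034 0.3603767727847692
hub 194 [ 0.4661689  -0.17058554  0.08791755]
gear 446 [ 0.41863102 -0.2231469   0.05700905] [ 0.50193598 -0.13325882  0.06687245]
side bench z [-0.00280535 -0.00119904  0.00030604]
cap ztop 0.2837961915393386 ctr [ 0.57488115 -0.0651505   0.28308297] px [336.97512438 176.55887231]
bar 193 [0.57744684 0.15201096 0.17507035] [0.53309044 0.14685016 0.16319138] [0.62660769 0.15883564 0.18232554]
knob 254 [ 0.45429424 -0.14651469  0.13209557] [ 0.44577319 -0.15297957  0.10014729] [ 0.47024084 -0.13132793  0.14496248]
knob px [315.98425197 291.18897638] [310 280]
rail 205 0.36003280613307975
hub 321 [ 0.45554236 -0.17541705  0.08718001]
gear 1208 [ 0.41405038 -0.22340144  0.05701017] [ 0.49852784 -0.13837163  0.06649712]
```

{"name": "move_arm", "arguments": {"increments": [{"dx":-459,"dy":-117,"dz":0,"wz":71.2,"fingers":0},{"dx":-459,"dy":-117,"dz":0,"wz":71.2,"fingers":0},{"dx":-459,"dy":-117,"dz":0,"wz":71.2,"fingers":0},{"dx":-459,"dy":-117,"dz":0,"wz":71.2,"fingers":0},{"dx":-459,"dy":-117,"dz":0,"wz":71.2,"fingers":0},{"dx":-459,"dy":-117,"dz":0,"wz":71.2,"fingers":0},{"dx":-459,"dy":-117,"dz":0,"wz":71.2,"fingers":0},{"dx":-459,"dy":-117,"dz":0,"wz":71.2,"fingers":0},{"dx":-459,"dy":-117,"dz":0,"wz":71.2,"fingers":0},{"dx":-459,"dy":-117,"dz":0,"wz":71.2,"fingers":0},{"dx":-459,"dy":-117,"dz":0,"wz":71.2,"fingers":0},{"dx":-459,"dy":-117,"dz":0,"wz":71.2,"fingers":0}]}}

```text
invalid input
```

{"name": "move_arm", "arguments": {"increments": [{"dx":-40,"dy":-10,"dz":0,"wx":0,"wy":0,"wz":8,"fingers":0},{"dx":-80,"dy":-20,"dz":0,"wx":0,"wy":0,"wz":15,"fingers":0},{"dx":-125,"dy":-31,"dz":0,"wx":0,"wy":0,"wz":22,"fingers":0},{"dx":-170,"dy":-43,"dz":0,"wx":0,"wy":0,"wz":29,"fingers":0},{"dx":-215,"dy":-54,"dz":0,"wx":0,"wy":0,"wz":36,"fingers":0},{"dx":-260,"dy":-66,"dz":0,"wx":0,"wy":0,"wz":43,"fingers":0},{"dx":-305,"dy":-77,"dz":0,"wx":0,"wy":0,"wz":50,"fingers":0},{"dx":-345,"dy":-88,"dz":0,"wx":0,"wy":0,"wz":56,"fingers":0},{"dx":-385,"dy":-98,"dz":0,"wx":0,"wy":0,"wz":62,"fingers":0},{"dx":-425,"dy":-108,"dz":0,"wx":0,"wy":0,"wz":67,"fingers":0},{"dx":-459,"dy":-117,"dz":0,"wx":0,"wy":0,"wz":71.2,"fingers":0},{"dx":-459,"dy":-117,"dz":0,"wx":0,"wy":0,"wz":71.2,"fingers":0}], "grip_force": 10}}

```text
time_s: 1.3
ee_pos: [0.5895, 0.2725, 0.2136]
tool_rot: [-180.0, 0.1, 88.7]
wrist_force: [-0.3, 0.0, 0.5]
finger_gap: 0.0004
gripper_force: 0.0
```

{"name": "move_arm", "arguments": {"increments": [{"dx":4,"dy":-3,"dz":40},{"dx":4,"dy":-3,"dz":80},{"dx":4,"dy":-3,"dz":120},{"dx":4,"dy":-3,"dz":150},{"dx":4,"dy":-3,"dz":178},{"dx":4,"dy":-3,"dz":178}]}}

```text
invalid input
```

```bash
python3 - <<'E'
from h import *
import cv2
a,_=bot.get_image("scene");b,_=bot.get_image("side")
c=lambda p,x,y:cv2.convertScaleAbs(cv2.resize(p[y:y+300,x:x+200,::-1],(400,600)),alpha=1.6)
cv2.imwrite("pics/p2.png",np.hstack([c(a,270,180),c(b,180,80)]))
E
```

```text
(no output)
```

View pics/p2.png

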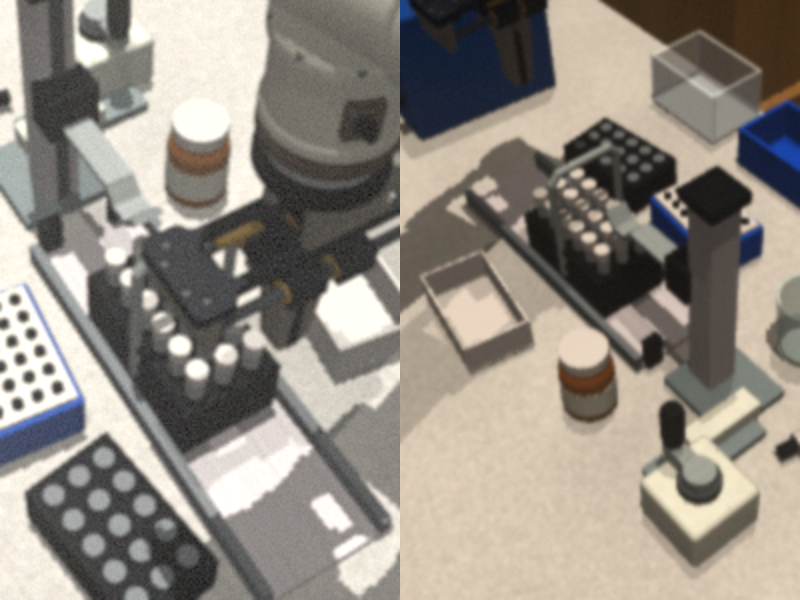

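The move was refused because every key has to be present in each row. The picture shows the gripper still high and nothing has moved: the rack is at about (200,330) in the left crop.

{"name": "move_arm", "arguments": {"increments": [{"dx":4,"dy":-3,"dz":40,"wx":0,"wy":0,"wz":0,"fingers":0},{"dx":4,"dy":-3,"dz":80,"wx":0,"wy":0,"wz":0,"fingers":0},{"dx":4,"dy":-3,"dz":120,"wx":0,"wy":0,"wz":0,"fingers":0},{"dx":4,"dy":-3,"dz":150,"wx":0,"wy":0,"wz":0,"fingers":0},{"dx":4,"dy":-3,"dz":178,"wx":0,"wy":0,"wz":0,"fingers":0},{"dx":4,"dy":-3,"dz":178,"wx":0,"wy":0,"wz":0,"fingers":0}]}}

```text
time_s: 2.0
ee_pos: [0.5787, 0.28, 0.0317]
tool_rot: [-179.4, 0.1, 89.2]
wrist_force: [-0.6, -0.2, -0.4]
finger_gap: 0.0004
gripper_force: 0.0
```

{"name": "move_arm", "arguments": {"increments": [{"dx":-10,"dy":6,"dz":-3,"wx":0,"wy":0,"wz":0,"fingers":0},{"dx":-22,"dy":6,"dz":-3,"wx":0,"wy":0,"wz":0,"fingers":0},{"dx":-32,"dy":6,"dz":-3,"wx":0,"wy":0,"wz":0,"fingers":0},{"dx":-40,"dy":6,"dz":-3,"wx":0,"wy":0,"wz":0,"fingers":0},{"dx":-48,"dy":6,"dz":-3,"wx":0,"wy":0,"wz":0,"fingers":0},{"dx":-56,"dy":6,"dz":-3,"wx":0,"wy":0,"wz":0,"fingers":0},{"dx":-64,"dy":6,"dz":-3,"wx":0,"wy":0,"wz":0,"fingers":0},{"dx":-72,"dy":6,"dz":-3,"wx":0,"wy":0,"wz":0,"fingers":0},{"dx":-80,"dy":6,"dz":-3,"wx":0,"wy":0,"wz":0,"fingers":0},{"dx":-88,"dy":6,"dz":-3,"wx":0,"wy":0,"wz":0,"fingers":0},{"dx":-96,"dy":6,"dz":-3,"wx":0,"wy":0,"wz":0,"fingers":0},{"dx":-96,"dy":6,"dz":-3,"wx":0,"wy":0,"wz":0,"fingers":0}]}}

```text
time_s: 3.2
ee_pos: [0.5892, 0.1833, 0.0408]
tool_rot: [179.9, -0.0, 89.0]
wrist_force: [0.9, 1.0, 0.5]
finger_gap: 0.0003
gripper_force: 0.5
```

{"name": "move_arm", "arguments": {"increments": [{"dx":-4,"dy":-4,"dz":3,"wx":0,"wy":0,"wz":0,"fingers":0},{"dx":-7,"dy":-4,"dz":3,"wx":0,"wy":0,"wz":0,"fingers":0},{"dx":-10,"dy":-4,"dz":3,"wx":0,"wy":0,"wz":0,"fingers":0},{"dx":-13,"dy":-4,"dz":3,"wx":0,"wy":0,"wz":0,"fingers":0},{"dx":-15,"dy":-4,"dz":3,"wx":0,"wy":0,"wz":0,"fingers":0},{"dx":-15,"dy":-4,"dz":3,"wx":0,"wy":0,"wz":0,"fingers":0}]}}

```text
time_s: 3.8
ee_pos: [0.5844, 0.1693, 0.0371]
tool_rot: [179.9, -0.1, 89.0]
wrist_force: [0.9, 4.5, 3.6]
finger_gap: 0.0008
gripper_force: 2.2
```

{"name": "move_arm", "arguments": {"increments": [{"dx":-2,"dy":0,"dz":0,"wx":0,"wy":0,"wz":0,"fingers":0},{"dx":-4,"dy":0,"dz":0,"wx":0,"wy":0,"wz":0,"fingers":0},{"dx":-4,"dy":0,"dz":0,"wx":0,"wy":0,"wz":0,"fingers":0}]}}

```text
time_s: 4.1
ee_pos: [0.5842, 0.1653, 0.037]
tool_rot: [179.9, -0.0, 89.0]
wrist_force: [1.2, 4.8, 3.3]
finger_gap: 0.0005
gripper_force: 2.3
```

{"name": "move_arm", "arguments": {"increments": [{"dx":-2,"dy":0,"dz":0,"wx":0,"wy":0,"wz":0,"fingers":0},{"dx":-4,"dy":0,"dz":0,"wx":0,"wy":0,"wz":0,"fingers":0},{"dx":-4,"dy":0,"dz":0,"wx":0,"wy":0,"wz":0,"fingers":0}]}}

```text
time_s: 4.4
ee_pos: [0.5839, 0.1637, 0.0371]
tool_rot: [180.0, -0.3, 89.0]
wrist_force: [0.0, 13.7, 4.2]
finger_gap: 0.0004
gripper_force: 6.6
```

{"name": "move_arm", "arguments": {"increments": [{"dx":-2,"dy":0,"dz":0,"wx":0,"wy":0,"wz":0,"fingers":0},{"dx":-2,"dy":0,"dz":0,"wx":0,"wy":0,"wz":0,"fingers":0},{"dx":-2,"dy":0,"dz":0,"wx":0,"wy":0,"wz":0,"fingers":0}]}}

```text
time_s: 4.7
ee_pos: [0.5838, 0.1636, 0.0371]
tool_rot: [179.9, -0.4, 89.0]
wrist_force: [0.3, 19.7, 2.9]
finger_gap: 0.001
gripper_force: 9.8
```

{"name": "move_arm", "arguments": {"increments": [{"dx":25,"dy":0,"dz":0,"wx":0,"wy":0,"wz":0,"fingers":0},{"dx":60,"dy":0,"dz":0,"wx":0,"wy":0,"wz":0,"fingers":0},{"dx":75,"dy":0,"dz":-20,"wx":0,"wy":0,"wz":0,"fingers":0},{"dx":75,"dy":0,"dz":-65,"wx":0,"wy":0,"wz":0,"fingers":0},{"dx":75,"dy":0,"dz":-110,"wx":0,"wy":0,"wz":0,"fingers":0},{"dx":75,"dy":0,"dz":-155,"wx":0,"wy":0,"wz":0,"fingers":0},{"dx":75,"dy":0,"dz":-200,"wx":0,"wy":0,"wz":0,"fingers":0},{"dx":75,"dy":0,"dz":-220,"wx":0,"wy":0,"wz":0,"fingers":0},{"dx":75,"dy":0,"dz":-220,"wx":0,"wy":0,"wz":0,"fingers":0}]}}

```text
time_s: 5.6
ee_pos: [0.5867, 0.2334, 0.2602]
tool_rot: [179.7, 0.0, 89.0]
wrist_force: [-0.2, 0.3, 1.1]
finger_gap: 0.0007
gripper_force: 0.0
```

{"name": "move_arm", "arguments": {"increments": [{"dx":-30,"dy":-25,"dz":0,"wx":0,"wy":0,"wz":6,"fingers":70},{"dx":-62,"dy":-48,"dz":0,"wx":0,"wy":0,"wz":12,"fingers":70},{"dx":-95,"dy":-72,"dz":0,"wx":0,"wy":0,"wz":18,"fingers":70},{"dx":-127,"dy":-96,"dz":0,"wx":0,"wy":0,"wz":24,"fingers":70},{"dx":-160,"dy":-120,"dz":0,"wx":0,"wy":0,"wz":30,"fingers":70},{"dx":-192,"dy":-144,"dz":0,"wx":0,"wy":0,"wz":36,"fingers":70},{"dx":-225,"dy":-168,"dz":0,"wx":0,"wy":0,"wz":42,"fingers":70},{"dx":-253,"dy":-187,"dz":0,"wx":0,"wy":0,"wz":44,"fingers":70},{"dx":-253,"dy":-187,"dz":0,"wx":0,"wy":0,"wz":44,"fingers":70}]}}

```text
time_s: 6.5
ee_pos: [0.3911, -0.0182, 0.2538]
tool_rot: [-179.8, 0.2, 44.7]
wrist_force: [0.5, 0.3, -0.4]
finger_gap: 0.0692
gripper_force: 0.0
```

```bash
python3 - <<'E'
from h import *
import cv2
a,_=bot.get_image("scene");b,_=bot.get_image("side");m=bot.camera_model("wrist");w,dw=bot.get_image("wrist")
np.savez("w.npz",p=w,d=dw,**m)
c=lambda p,x,y:cv2.convertScaleAbs(cv2.resize(p[y:y+300,x:x+200,::-1],(400,600)),alpha=1.6)
cv2.imwrite("pics/p3.png",np.hstack([c(a,250,150),c(b,200,110)]))
cv2.imwrite("pics/w3.png",w[:,:,::-1])
S=np.load("S.npy");print(proj(m,st2w(S,[(-.12,-.26,.088),(-.119,-.22,.143),(0,0,.175)])))
E
```

```text
[[ 496.15532731  286.92773291]
 [ 496.45850136  278.9911764 ]
 [ 448.01058329 -116.99992667]]
```

View pics/p3.png

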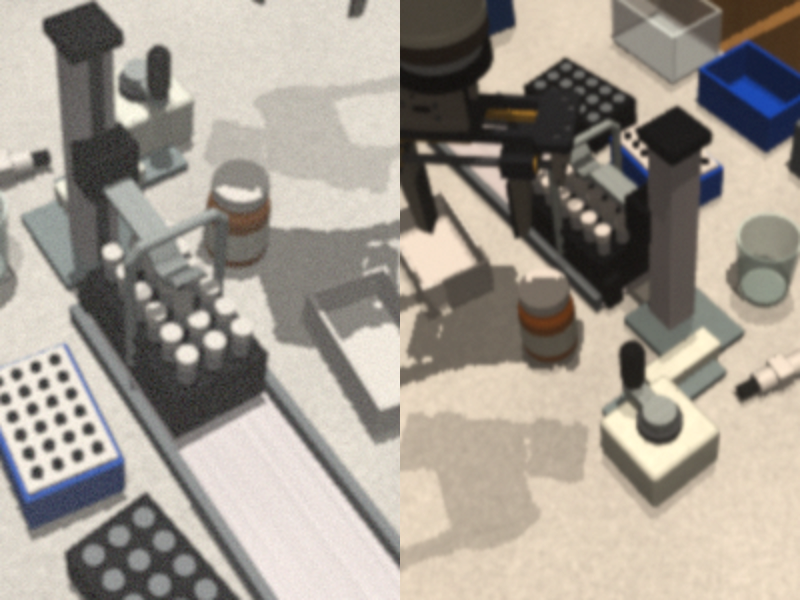

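View pics/w3.png

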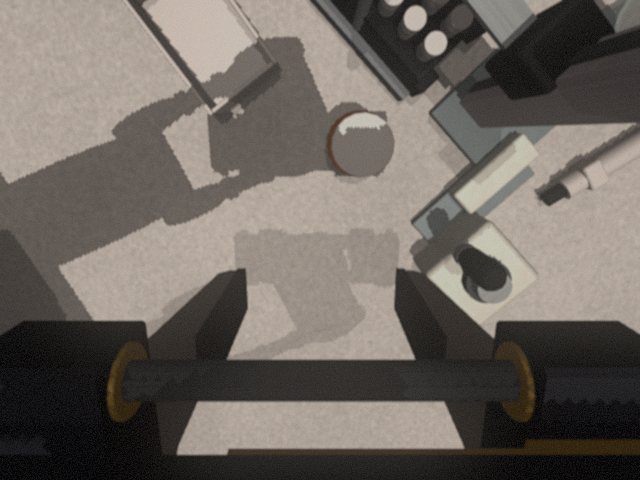

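The left view shows the rack home, with the hook reaching under the handle. The wrist view shows the hub at about (490,290) and the knob top at about (492,273), within a few pixels of the projected positions. I'll refine the knob position from the wrist depth.

```bash
python3 - <<'E'
from h import *
f=np.load("w.npz");d=f["d"];v,u=np.mgrid[:480,:640]
W=(np.stack([(u-f["cx"])/f["fx"]*d,(v-f["cy"])/f["fy"]*d,d],-1)-f["t"])@f["R"]
r=(d>0)&(u>430)&(u<545)&(v>215)&(v<330)
for lo,hi in((.057,.067),(.083,.093),(.1,.135),(.138,.15)):
    q=W[r&(W[...,2]>lo)&(W[...,2]<hi)]
    if len(q):print(lo,len(q),q.mean(0),q.min(0),q.max(0))
print(bot.state()["ee_pos"])
E
```

```text
0.057 3899 [ 0.46135892 -0.174638    0.06200075] [ 0.41927603 -0.22012922  0.05700845] [ 0.50036131 -0.13479189  0.06690623]
0.083 577 [ 0.45546389 -0.17252302  0.08805436] [ 0.44166689 -0.19475143  0.08306751] [ 0.4734019  -0.12658117  0.0929084 ]
0.1 574 [ 0.45826848 -0.12945167  0.11827226] [ 0.4472998  -0.13941805  0.10009195] [ 0.47120743 -0.12588892  0.13496691]
0.138 634 [ 0.45905046 -0.13621084  0.14232178] [ 0.44778491 -0.14739384  0.13802636] [ 0.47074552 -0.12629054  0.14511749]
[ 0.39333726 -0.01562396  0.25500559]
```

{"name": "move_arm", "arguments": {"increments": [{"dx":-10,"dy":35,"dz":0,"wx":0,"wy":0,"wz":0,"fingers":70},{"dx":-20,"dy":70,"dz":0,"wx":0,"wy":0,"wz":0,"fingers":70},{"dx":-30,"dy":105,"dz":0,"wx":0,"wy":0,"wz":0,"fingers":70},{"dx":-39,"dy":133,"dz":0,"wx":0,"wy":0,"wz":0,"fingers":70},{"dx":-39,"dy":133,"dz":0,"wx":0,"wy":0,"wz":0,"fingers":70},{"dx":-39,"dy":133,"dz":40,"wx":0,"wy":0,"wz":0,"fingers":70},{"dx":-39,"dy":133,"dz":80,"wx":0,"wy":0,"wz":0,"fingers":70},{"dx":-39,"dy":133,"dz":120,"wx":0,"wy":0,"wz":0,"fingers":70},{"dx":-39,"dy":133,"dz":153,"wx":0,"wy":0,"wz":0,"fingers":70},{"dx":-39,"dy":133,"dz":153,"wx":0,"wy":0,"wz":0,"fingers":70},{"dx":-39,"dy":133,"dz":153,"wx":0,"wy":0,"wz":0,"fingers":70}]}}

```text
time_s: 7.75
ee_pos: [0.4605, -0.1363, 0.1037]
tool_rot: [-179.9, 0.0, 45.1]
wrist_force: [-0.6, -0.8, 1.6]
finger_gap: 0.0702
gripper_force: 0.0
```

{"name": "move_arm", "arguments": {"increments": [{"dx":-2,"dy":0,"dz":0,"wx":0,"wy":0,"wz":0,"fingers":30},{"dx":-2,"dy":0,"dz":0,"wx":0,"wy":0,"wz":0,"fingers":15},{"dx":-2,"dy":0,"dz":0,"wx":0,"wy":0,"wz":0,"fingers":15},{"dx":-2,"dy":0,"dz":0,"wx":0,"wy":0,"wz":0,"fingers":15},{"dx":-2,"dy":0,"dz":0,"wx":0,"wy":0,"wz":0,"fingers":15},{"dx":-2,"dy":0,"dz":0,"wx":0,"wy":0,"wz":0,"fingers":15}], "grip_force": 15}}

```text
time_s: 8.35
ee_pos: [0.4594, -0.1393, 0.1038]
tool_rot: [179.9, -0.0, 45.0]
wrist_force: [1.9, -2.6, 0.1]
finger_gap: 0.024
gripper_force: 1.8
```

{"name": "move_arm", "arguments": {"increments": [{"dx":8,"dy":11.4,"dz":0,"wx":0,"wy":0,"wz":0,"fingers":15},{"dx":11.6,"dy":24.8,"dz":0,"wx":0,"wy":0,"wz":0,"fingers":15},{"dx":10.4,"dy":38.6,"dz":0,"wx":0,"wy":0,"wz":0,"fingers":15},{"dx":4.5,"dy":51.2,"dz":0,"wx":0,"wy":0,"wz":0,"fingers":15},{"dx":4.5,"dy":51.2,"dz":0,"wx":0,"wy":0,"wz":0,"fingers":15}]}}

```text
time_s: 8.85
ee_pos: [0.4987, -0.1736, 0.1038]
tool_rot: [180.0, 0.1, 45.0]
wrist_force: [-2.6, -3.1, 3.0]
finger_gap: 0.0237
gripper_force: 15.0
```

```bash
python3 - <<'E'
import numpy as np
for s in(80,320,560):
    a=np.radians(np.arange(s+20,s+241,20));b=np.radians(s)
    X=40*(np.sin(a)-np.sin(b));Y=40*(np.cos(a)-np.cos(b));print(s,[(round(p,1),round(q,1)) for p,q in zip((X+Y)*.7071,(X-Y)*.7071)])
E
```

```text
80 [(np.float64(-9.8), np.float64(9.8)), (np.float64(-22.4), np.float64(15.7)), (np.float64(-36.3), np.float64(16.9)), (np.float64(-49.7), np.float64(13.3)), (np.float64(-61.0), np.float64(5.3)), (np.float64(-69.0), np.float64(-6.0)), (np.float64(-72.6), np.float64(-19.5)), (np.float64(-71.4), np.float64(-33.3)), (np.float64(-65.5), np.float64(-45.9)), (np.float64(-55.7), np.float64(-55.7)), (np.float64(-43.1), np.float64(-61.6)), (np.float64(-29.3), np.float64(-62.8))]
320 [(np.float64(13.4), np.float64(3.6)), (np.float64(24.8), np.float64(11.6)), (np.float64(32.8), np.float64(22.9)), (np.float64(36.4), np.float64(36.4)), (np.float64(35.2), np.float64(50.2)), (np.float64(29.3), np.float64(62.8)), (np.float64(19.5), np.float64(72.6)), (np.float64(6.9), np.float64(78.5)), (np.float64(-7.0), np.float64(79.7)), (np.float64(-20.4), np.float64(76.1)), (np.float64(-31.8), np.float64(68.1)), (np.float64(-39.7), np.float64(56.8))]
560 [(np.float64(-3.6), np.float64(-13.4)), (np.float64(-2.4), np.float64(-27.3)), (np.float64(3.5), np.float64(-39.8)), (np.float64(13.3), np.float64(-49.7)), (np.float64(25.9), np.float64(-55.5)), (np.float64(39.7), np.float64(-56.8)), (np.float64(53.2), np.float64(-53.2)), (np.float64(64.5), np.float64(-45.2)), (np.float64(72.5), np.float64(-33.8)), (np.float64(76.1), np.float64(-20.4)), (np.float64(74.9), np.float64(-6.6)), (np.float64(69.0), np.float64(6.0))]
```

{"name": "move_arm", "arguments": {"increments": [{"dx":-9.8,"dy":9.8,"dz":0,"wx":0,"wy":0,"wz":0,"fingers":15},{"dx":-22.4,"dy":15.7,"dz":0,"wx":0,"wy":0,"wz":0,"fingers":15},{"dx":-36.3,"dy":16.9,"dz":0,"wx":0,"wy":0,"wz":0,"fingers":15},{"dx":-49.7,"dy":13.3,"dz":0,"wx":0,"wy":0,"wz":0,"fingers":15},{"dx":-61,"dy":5.3,"dz":0,"wx":0,"wy":0,"wz":0,"fingers":15},{"dx":-69,"dy":-6,"dz":0,"wx":0,"wy":0,"wz":0,"fingers":15},{"dx":-72.6,"dy":-19.5,"dz":0,"wx":0,"wy":0,"wz":0,"fingers":15},{"dx":-71.4,"dy":-33.3,"dz":0,"wx":0,"wy":0,"wz":0,"fingers":15},{"dx":-65.5,"dy":-45.9,"dz":0,"wx":0,"wy":0,"wz":0,"fingers":15},{"dx":-55.7,"dy":-55.7,"dz":0,"wx":0,"wy":0,"wz":0,"fingers":15},{"dx":-43.1,"dy":-61.6,"dz":0,"wx":0,"wy":0,"wz":0,"fingers":15},{"dx":-29.3,"dy":-62.8,"dz":0,"wx":0,"wy":0,"wz":0,"fingers":15}]}}

```text
time_s: 10.05
ee_pos: [0.4328, -0.1488, 0.1038]
tool_rot: [179.9, 0.1, 45.1]
wrist_force: [2.7, -7.7, -1.5]
finger_gap: 0.0242
gripper_force: 15.0
```

{"name": "move_arm", "arguments": {"increments": [{"dx":13.4,"dy":3.6,"dz":0,"wx":0,"wy":0,"wz":0,"fingers":15},{"dx":24.8,"dy":11.6,"dz":0,"wx":0,"wy":0,"wz":0,"fingers":15},{"dx":32.8,"dy":22.9,"dz":0,"wx":0,"wy":0,"wz":0,"fingers":15},{"dx":36.4,"dy":36.4,"dz":0,"wx":0,"wy":0,"wz":0,"fingers":15},{"dx":35.2,"dy":50.2,"dz":0,"wx":0,"wy":0,"wz":0,"fingers":15},{"dx":29.3,"dy":62.8,"dz":0,"wx":0,"wy":0,"wz":0,"fingers":15},{"dx":19.5,"dy":72.6,"dz":0,"wx":0,"wy":0,"wz":0,"fingers":15},{"dx":6.9,"dy":78.5,"dz":0,"wx":0,"wy":0,"wz":0,"fingers":15},{"dx":-7,"dy":79.7,"dz":0,"wx":0,"wy":0,"wz":0,"fingers":15},{"dx":-20.4,"dy":76.1,"dz":0,"wx":0,"wy":0,"wz":0,"fingers":15},{"dx":-31.8,"dy":68.1,"dz":0,"wx":0,"wy":0,"wz":0,"fingers":15},{"dx":-39.7,"dy":56.8,"dz":0,"wx":0,"wy":0,"wz":0,"fingers":15}]}}

```text
time_s: 11.25
ee_pos: [0.445, -0.2171, 0.1037]
tool_rot: [179.9, -0.0, 45.0]
wrist_force: [5.2, 3.1, 2.1]
finger_gap: 0.0234
gripper_force: 15.0
```

```bash
python3 - <<'E'
from h import *
import cv2
a,_=bot.get_image("scene");b,_=bot.get_image("side")
c=lambda p,x,y:cv2.convertScaleAbs(cv2.resize(p[y:y+300,x:x+200,::-1],(400,600)),alpha=1.6)
cv2.imwrite("pics/p4.png",np.hstack([c(a,250,150),c(b,200,80)]))
E
```

```text
(no output)
```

View pics/p4.png

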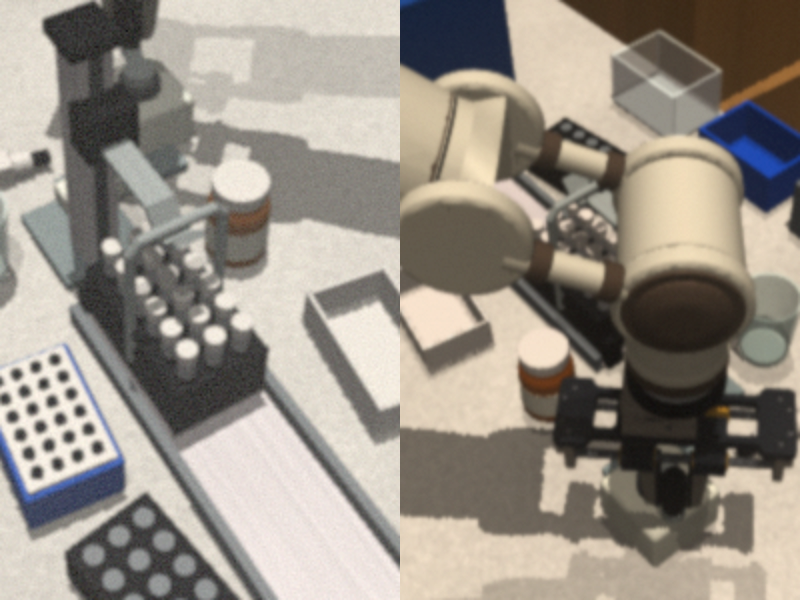

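The hook has risen and its seat now sits just under the bar at about (180,225) in the left crop. The rack is still standing in its home position, so I'll keep cranking.

{"name": "move_arm", "arguments": {"increments": [{"dx":-3.6,"dy":-13.4,"dz":0,"wx":0,"wy":0,"wz":0,"fingers":15},{"dx":-2.4,"dy":-27.3,"dz":0,"wx":0,"wy":0,"wz":0,"fingers":15},{"dx":3.5,"dy":-39.8,"dz":0,"wx":0,"wy":0,"wz":0,"fingers":15},{"dx":13.3,"dy":-49.7,"dz":0,"wx":0,"wy":0,"wz":0,"fingers":15},{"dx":25.9,"dy":-55.5,"dz":0,"wx":0,"wy":0,"wz":0,"fingers":15},{"dx":39.7,"dy":-56.8,"dz":0,"wx":0,"wy":0,"wz":0,"fingers":15},{"dx":53.2,"dy":-53.2,"dz":0,"wx":0,"wy":0,"wz":0,"fingers":15},{"dx":64.5,"dy":-45.2,"dz":0,"wx":0,"wy":0,"wz":0,"fingers":15},{"dx":72.5,"dy":-33.8,"dz":0,"wx":0,"wy":0,"wz":0,"fingers":15},{"dx":76.1,"dy":-20.4,"dz":0,"wx":0,"wy":0,"wz":0,"fingers":15},{"dx":74.9,"dy":-6.6,"dz":0,"wx":0,"wy":0,"wz":0,"fingers":15},{"dx":69,"dy":6,"dz":0,"wx":0,"wy":0,"wz":0,"fingers":15}]}}

```text
time_s: 12.55
ee_pos: [0.4981, -0.1705, 0.1036]
tool_rot: [-179.8, 0.0, 45.1]
wrist_force: [-3.4, 2.3, 7.3]
finger_gap: 0.0237
gripper_force: 15.0
```

```bash
python3 - <<'E'
from h import *
import cv2
a,d=bot.get_image("scene");f=bot.camera_model("scene");v,u=np.mgrid[:480,:640]
W=(np.stack([(u-f["cx"])/f["fx"]*d,(v-f["cy"])/f["fy"]*d,d],-1)-f["t"])@f["R"]
q=W[(d>0)&(W[...,2]>.165)&(W[...,2]<.26)&(W[...,1]>.02)&(W[...,1]<.2)&(abs(W[...,0]-.583)<.06)]
z=q[:,2];print(np.percentile(z,[50,90,97,99]))
cv2.imwrite("pics/p5.png",cv2.convertScaleAbs(cv2.resize(a[150:400,200:500,::-1],(720,600)),alpha=1.6))
E
```

```text
[0.20667993 0.21234268 0.21323218 0.21395831]
```

View pics/p5.png

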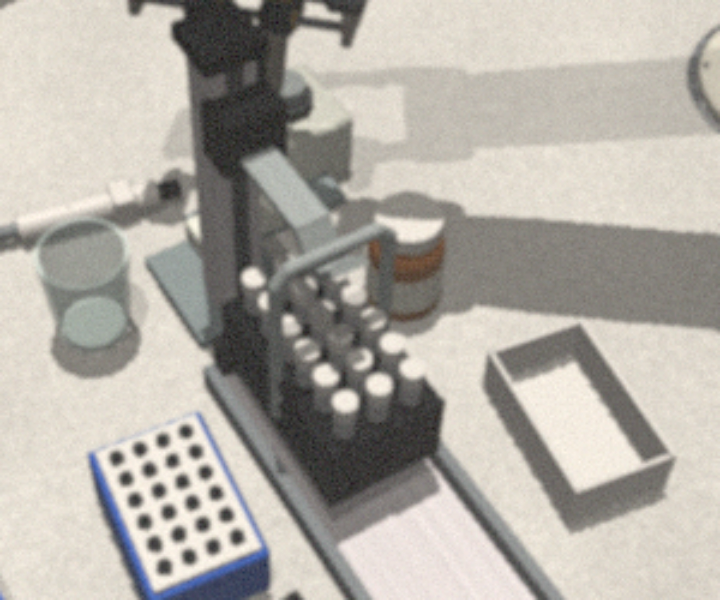

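The rack is hanging on the hook and looks level, about 26–32 mm up. I'll add another third of a turn for clearer margin over the rails.

{"name": "move_arm", "arguments": {"increments": [{"dx":-9.8,"dy":9.8,"dz":0,"wx":0,"wy":0,"wz":0,"fingers":15},{"dx":-22.4,"dy":15.7,"dz":0,"wx":0,"wy":0,"wz":0,"fingers":15},{"dx":-36.3,"dy":16.9,"dz":0,"wx":0,"wy":0,"wz":0,"fingers":15},{"dx":-49.7,"dy":13.3,"dz":0,"wx":0,"wy":0,"wz":0,"fingers":15},{"dx":-61,"dy":5.3,"dz":0,"wx":0,"wy":0,"wz":0,"fingers":15},{"dx":-69,"dy":-6,"dz":0,"wx":0,"wy":0,"wz":0,"fingers":15},{"dx":-69,"dy":-6,"dz":0,"wx":0,"wy":0,"wz":0,"fingers":15},{"dx":-69,"dy":-6,"dz":0,"wx":0,"wy":0,"wz":0,"fingers":50},{"dx":-69,"dy":-6,"dz":0,"wx":0,"wy":0,"wz":0,"fingers":60},{"dx":-69,"dy":-6,"dz":0,"wx":0,"wy":0,"wz":0,"fingers":60}]}}

```text
time_s: 13.6
ee_pos: [0.4445, -0.2162, 0.1028]
tool_rot: [-179.9, 0.0, 45.0]
wrist_force: [-0.5, -0.4, 0.0]
finger_gap: 0.0455
gripper_force: 0.0
```

{"name": "move_arm", "arguments": {"increments": [{"dx":0,"dy":0,"dz":-30,"wx":0,"wy":0,"wz":0,"fingers":60},{"dx":0,"dy":0,"dz":-70,"wx":0,"wy":0,"wz":0,"fingers":60},{"dx":0,"dy":0,"dz":-110,"wx":0,"wy":0,"wz":0,"fingers":60},{"dx":-30,"dy":-30,"dz":-130,"wx":0,"wy":0,"wz":0,"fingers":60},{"dx":-50,"dy":-50,"dz":-130,"wx":0,"wy":0,"wz":0,"fingers":60},{"dx":-50,"dy":-50,"dz":-130,"wx":0,"wy":0,"wz":0,"fingers":60},{"dx":-50,"dy":-50,"dz":-130,"wx":0,"wy":0,"wz":0,"fingers":60},{"dx":-50,"dy":-50,"dz":-130,"wx":0,"wy":0,"wz":0,"fingers":60}]}}

```text
time_s: 14.4
ee_pos: [0.3751, -0.2164, 0.2331]
tool_rot: [-179.9, -0.0, 45.1]
wrist_force: [-0.7, -0.2, -0.1]
finger_gap: 0.0596
gripper_force: 0.0
```

```bash
python3 - <<'E'
from h import *
import cv2
a,d=bot.get_image("scene");b,_=bot.get_image("side");f=bot.camera_model("scene");v,u=np.mgrid[:480,:640]
W=(np.stack([(u-f["cx"])/f["fx"]*d,(v-f["cy"])/f["fy"]*d,d],-1)-f["t"])@f["R"]
m=(d>0)&(W[...,2]>.165)&(W[...,2]<.26)&(W[...,1]>.02)&(W[...,1]<.2)
for s in(-1,1):
    q=W[m&(s*(W[...,0]-.583)>.018)&(s*(W[...,0]-.583)<.04)];print("bar side",s,np.percentile(q[:,2],[50,90]))
# rear face lower edge of block (dark, facing +y, y~.15)
q=W[(d>0)&(abs(W[...,1]-.153)<.006)&(abs(W[...,0]-.584)<.035)&(W[...,2]>.008)];print("rear face z",np.percentile(q[:,2],[1,5,50]))
c=lambda p,x,y:cv2.convertScaleAbs(cv2.resize(p[y:y+300,x:x+200,::-1],(400,600)),alpha=1.6)
cv2.imwrite("pics/p6.png",np.hstack([c(a,250,150),c(b,200,80)]))
E
```

```text
bar side -1 [0.21662408 0.21856219]
bar side 1 [0.21316629 0.21834925]
rear face z [0.00838848 0.04507927 0.08423445]
```

View pics/p6.png

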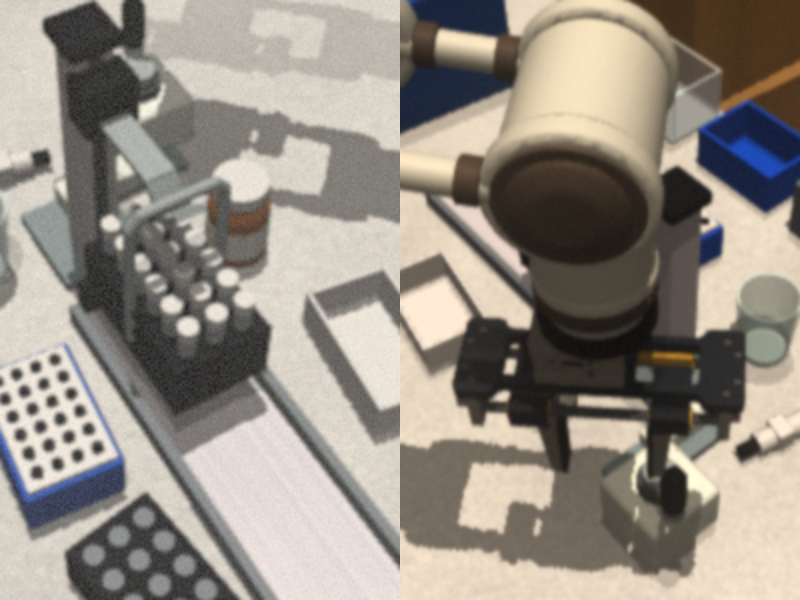

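The rack hangs level on the hook. Its bar top is at about 0.218 m on both sides, which puts the underside about 19 mm above the rails. The gripper is clear of everything and the bystanders look undisturbed.

```bash
python3 -c "
from bench import bot
print(bot.hand_in())"
```

```text
the job is handed in; nothing more can be done
None
```

The job is handed in: the rack was pushed home against the end stops, then cranked up about 2.5 turns until it hung level on the hook, its underside about 19 mm above the rail tops, with the gripper clear and the other things undisturbed as far as the pictures show.

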